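# Tip the parts bin forward and fetch the heat sink from its back step

## Robot

A 6-joint arm with a two-finger parallel gripper is mounted at the origin on a cart in front of the work surface, level with it; the furniture and walls round the work are solid. World frame = base frame: x ahead of the robot, y to its left, z up, the work surface at z = 0. Lengths are in m, angles in rad, forces in N, time in s.
With the tool pointing down it reaches from about 0.425 to 0.95 m from the base axis. Payload 3.5 kg.
Tool frame: the origin (TCP) lies at the very end of the fingers, on their centre line; the grasp point (between the pads) lies 19 mm behind it (ctrl.grip_point_offset is the distance from the TCP to the grasp point, in m); z points along the fingers, y is the line along which they close (so a half turn about z gives the same grasp; the last joint's range is limited). The gripper opens to 85 mm and grips with 20 to 120 N. Pads are 22 mm wide; open, the fingers measure 114 mm over their backs; the gripper's body (76 mm by 85 mm) begins 54 mm behind the grasp point. The pads swing forward as they close: fully open they stand 13 mm farther back than shut.
Start: joints at [-1.352, 0.286, 1.577, -0, 1.279, -0.15], TCP at [0.243, -0.63, 0.231] pointing down, gripper open.
Joint ranges: [-2.77, 2.77], [-0.9, 2.22], [0.21, 2.48], [-1.53, 4.67], [0.24, 2.81], [-2.84, 2.84]. Speed limits (rad/s): [2.79, 2.79, 3.14, 3.14, 3.14, 3.14].

## Interface

Orientations are given as a unit quaternion [x, y, z, w].
In Python, from plant import ctrl gives the robot as it stands. The module is installed in compiled form; this text tells all that it offers.
- The arm moves only by the shell command python3 -m pendant 'ROWS' [OPENING] [FORCE]. ROWS is JSON, a list of rows, each an object of numbers: "dx", "dy", "dz": the shift along the tool's x, y, z in cm; "twist": the turn about the tool's z in degrees. A call has 1 to 10 rows; each row is the pose to reach, as a shift and turn from the pose commanded when the call began, along the tool's axes at that moment; what a row does not reach only later rows make up. A row lasts 1/8 s, in which the tool goes at most 62.5 mm and 10.7 degrees, less where a joint would pass 70% of its speed; a pose out of reach is approached as far as the arm can. A call with a gripper value outside its range is refused whole. OPENING is the opening in per cent of the stroke, from 0 (shut) to 100 (fully open), set as the call begins (- or left out, the last holds). The fingers move at their own pace and stop on an object; FORCE is the grip in N (left out, the last holds). Time passes only in rows, so rows that repeat a pose let the fingers close. It gives the time, the measured TCP pose, the force, the opening and the grip force at its end, in the units of the state.
- ctrl.get_state(): the state, without advancing time (a new reading comes with each control period).
- ctrl.read_camera(name): name is "scene" or "top"; returns a dict with "img" (400x640x3 uint8, red, green, blue), "depth" (400x640 float32, m along the optical axis (not along the pixel's ray), 0 where there is no reading), "camera_matrix" (3x3 intrinsics, pixels), "xyz" and "rotation" of the camera in the world. Camera axes: x right, y up, looking along -z (the intrinsics and any distortion apply to the point x, -y, -z); pixel columns grow to the right and rows downward; lengths in m; the calibration is good to about 2 mm. A picture is of the moment at which its call begins.
- ctrl.sign_off(): hands the job in; it is judged then, once.
The state is a dict: "time": time; "qpos": joint angles; "dq": joint speeds; "joint_efforts": joint torques, N m; "eef_pos": TCP position; "tcp_rot": TCP orientation; "contact_force": force on the tool from outside, world axes, zero at the start; "wrist_torque": the same for the moment, N m; "opening": opening from 0.0 (shut) to 1.0 (fully open); "finger_force": force on a finger pad.
Only numpy, scipy, OpenCV 4.12 (cv2) and the standard library are available. Lean on these libraries where they do the work, as an engineer would, in place of code of your own. Each camera call takes 0.05 s, during which the arm holds its last target. There are 200 camera calls.

## Task

Tip the bin forward in its holder to its stop, take the finned heat sink off the step at the back, and set it down in the work tray (do not drop it), standing on its base with the fins up. Then swing the bin back until it is fully home. Leave the roll of tape in the bin, and do not shift the screw box or the flux bottle.

Things in the scene. Friction and masses are not known exactly. Their poses are not given: they have to be found in the camera images.
- holder: Fixed grey sheet-metal holder of the bin, 151 (x) x 156 (y) x 166 mm high, may be turned by up to 0.28 rad. Origin: centre of its underside (3 mm nearer the front than the exact middle); its -x side is the open front, towards the robot, y along the pivot. Its flat roof (underside 162, top 166 mm up) covers only the rear: from x = -10 to x = +78 mm. Side cheeks 4 mm thick are full height there, and only 40 mm high in front of x = -10 mm.
- pivot (a point): Pivot line of the bin (along holder y), middle of its width, at x = -65 mm, z = 12 mm in the holder frame. Axes as the holder.
- bin_body (a joint): Forward tilt of the bin about the pivot line, rad: 0 upright and home (hard stop), 0.9 tipped fully forward (hard stop). A stiff friction hinge (about 0.4 N m): the bin stays where it is left, and at its rim it takes about 3 to 6 N to move.
- rim (a point): Top middle of the 8 mm round rim of the white bin's front wall, home at 2 mm behind and 129 mm above the pivot line (bead centre 4 mm below); axes turn with the bin (home: x to the rear, z up). Bin 138 mm wide outside, 130 inside; front wall 4 mm thick. Bin home: seen from above, 47 mm gap between the rim and the roof's front edge, where fingers can reach in behind the rim.
- step (a point): Middle of the raised step at the back of the bin: 99 mm behind and 50 mm above the pivot line when home; turns with the bin. The step is 58 mm deep and 130 mm wide between the side walls, rising 12 mm; so do a lip at its front edge (x = 66 to 70 mm) and the back wall (x = 128 to 132 mm). When the bin is tipped the heat sink slides forward until it rests on this lip.
- heat_sink: Loose aluminium heat sink, 40 (x) x 36 (y) x 22 mm high, 60 g or so; flat base 6 mm thick, seven fins standing up, running along x. The outer fins give flat faces 36 mm apart for a grip along its y. Origin: centre of its underside; z points out of the fins. It starts on the step, fins up, under the roof, its axes nearly as the holder's.
- sink_center (a point): Centre of the heat sink, 11 mm above its underside; axes as the heat sink.
- tray: Fixed steel work tray, 120 (x) x 140 (y) x 26 mm high on short feet, walls 4 mm; it stands on the desk to the left or to the right of the holder. Origin: centre of its foot, at desk height.
- tray_floor (a point): Centre of the tray's inner floor, 10 mm above the desk; the walls rise 16 mm above it. Axes as the tray.
- tape_roll: Loose roll of amber tape, 45 mm across, 12 mm high, lying in the deep front trough of the bin; origin: centre of its underside. It stays there.
- trough (a point): Middle of the trough floor in the front of the bin (62 mm deep in x, 130 mm wide, 4 mm above the pivot line); turns with the bin.
- alcohol_pot: Fixed solvent pot, 63 mm across, 83 mm high, on the other side of the holder from the tray. Origin: centre of its underside.
- screw_box: Loose flat clear box, 62 x 86 x 20 mm, on the blue mat beside the red phone back. Leave it alone. Origin: centre of its underside.
- flux_bottle: Loose small bottle with a needle top, 42 mm across, 146 mm high, on the desk to the left of the holder. Leave it alone. Origin: centre of its underside.

How it is judged:
On the way, in this order (a step that is already met when the one before it is completed fails the run):
1. the bin is tipped forward to its stop (0.82 rad or more) with the heat sink still on its step (value of joint bin_body above 0.82 rad and distance between sink_center and step below 0.04 m), for 0.2 s.
2. the heat sink is taken out of the bin while it is tipped (0.5 rad or more) (value of joint bin_body above 0.5 rad and distance between sink_center and step above 0.08 m), for 0.05 s.
3. the heat sink is lowered into the tray between the fingers, its centre less than 35 mm above the tray floor (x of sink_center in the frame of tray_floor between -0.045 and 0.045 m and y of sink_center in the frame of tray_floor between -0.055 and 0.055 m and z of sink_center in the frame of tray_floor below 0.035 m and contact force between the fingers and heat_sink above 0.3 N), for 0.05 s.
At the end, for the whole second after the job is handed in: The heat sink stands at rest on its base, fins up (tilt under 0.15 rad), on the tray floor, its centre within 45 mm (x) and 55 mm (y) of the tray's middle; the bin is home (under 0.05 rad); the tape roll is in the bin's trough (within 60 mm of its middle) (x of sink_center in the frame of tray_floor between -0.045 and 0.045 m and y of sink_center in the frame of tray_floor between -0.055 and 0.055 m and z of sink_center in the frame of tray_floor below 0.016 m and angle between heat_sink's own z axis and vertical below 0.15 rad and linear speed of heat_sink below 0.02 m/s and value of joint bin_body below 0.05 rad and distance between tape_roll and trough below 0.06 m); the robot touches nothing.
It fails at once if the screw box or the flux bottle is shifted by more than 20 mm (distance of any of screw_box, flux_bottle from where it was at the start of the episode above 0.02 m).
It also fails if it takes over 72 s, if anything falls off the work surface, if the arm or the gripper's body presses on something with over 40 N, if the wrist force passes 120 N, or if a joint passes its speed limit or range.

## Working session

There is one attempt and no reset: what is moved stays moved. The work goes in short steps, Python scripts to look and compute and a shell command to move; the robot and the scene stay as the last step left them, time stands still between calls to the robot, and variables do not carry over. Pictures are saved under pics/ and viewed, at most 11 in all, crops included, and the job is handed in when it is done.

```bash
mkdir -p pics
cat > h.py <<'E'
import numpy as np, cv2
from plant import ctrl
def cam(n,save=None):
    c=ctrl.read_camera(n)
    if save: cv2.imwrite('pics/'+save,c['img'][:,:,::-1])
    np.savez('/tmp/%s.npz'%n,**{k:np.array(v) for k,v in c.items()})
    return c
def pt(c,u,v,d=None):
    d=d or float(c['depth'][int(v),int(u)]); K=np.array(c['camera_matrix'])
    p=np.array([(u-K[0,2])/K[0,0]*d,-(v-K[1,2])/K[1,1]*d,-d])
    return rot(c)@p+np.array(c['xyz'])
def rot(c):
    R=np.array(c['rotation'])
    if R.shape==(3,3): return R
    from scipy.spatial.transform import Rotation
    return Rotation.from_quat(R).as_matrix()
E
python3 - <<'E'
from h import *
for n in('scene','top'):
    c=cam(n,n+'0.png');print({k:(np.array(v).tolist() if k not in('img','depth') else 0) for k,v in c.items()})
print(ctrl.get_state())
E
```

```text
{'img': 0, 'depth': 0, 'camera_matrix': [[498.0733995967216, 0.0, 324.0383072538783], [0.0, 498.0733995967216, 191.29790822054778], [0.0, 0.0, 1.0]], 'xyz': [-0.37912011673944346, 0.4115681215560542, 1.0210950593745602], 'rotation': [-0.21766463518259777, 0.36120969358959387, 0.789025988346106, -0.44675234029850236]}
{'img': 0, 'depth': 0, 'camera_matrix': [[364.2519244793687, 0.0, 319.1471909605259], [0.0, 364.2519244793687, 195.40011468701385], [0.0, 0.0, 1.0]], 'xyz': [0.3212165644221282, -0.09349080389050837, 1.4037796889581529], 'rotation': [-0.05671055348342863, 0.06295076887341178, 0.7096388205110681, -0.6994525418107433]}
{'time': 0.1, 'qpos': array([-1.35200511e+00,  2.87122970e-01,  1.57804013e+00,  6.28146502e-06,
        1.27860114e+00, -1.49992466e-01]), 'dq': array([-0.0007391 , -0.00201193, -0.00412562,  0.00189136,  0.00233042,
        0.00060388]), 'joint_efforts': array([ 4.18808286e-04, -4.07297266e+01, -2.93698579e+01, -1.43907509e-04,
        3.44064072e-03, -1.09912779e-05]), 'eef_pos': array([ 0.24322735, -0.62901431,  0.23004974]), 'tcp_rot': array([ 9.83047525e-01,  1.83347716e-01, -3.43384058e-05, -1.08525461e-03]), 'contact_force': array([ 0.49594041,  0.10041436, -1.3462986 ]), 'wrist_torque': array([ 0.03608063, -0.02135489, -0.02480013]), 'finger_force': 0.0, 'opening': 0.9991852097871204}
```

View pics/scene0.png

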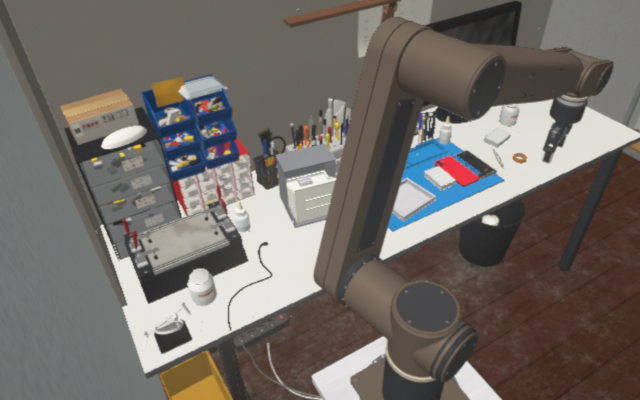

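View pics/top0.png

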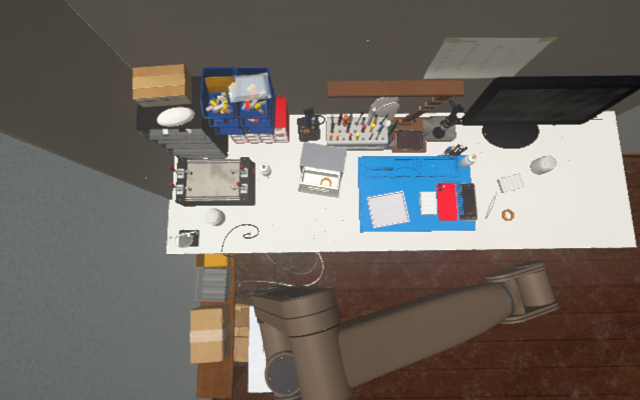

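The scene view shows the holder at about (308,185) and the tray at (410,198). In the top view the holder is at (322,170), the tray at (388,209) on the right, and the flux bottle at (265,170). Next I'll look at an enlarged crop.

Run:
```python
import cv2,numpy as np
a=cv2.imread('pics/top0.png')[140:235,290:415]; a=cv2.resize(a,None,fx=6,fy=6,interpolation=cv2.INTER_CUBIC)
cv2.imwrite('pics/c1.png',a)
b=cv2.imread('pics/scene0.png')[140:230,265:445]; b=cv2.resize(b,None,fx=4.4,fy=4.4,interpolation=cv2.INTER_CUBIC)
cv2.imwrite('pics/c2.png',b)
```

```text
(no output)
```

View pics/c1.png

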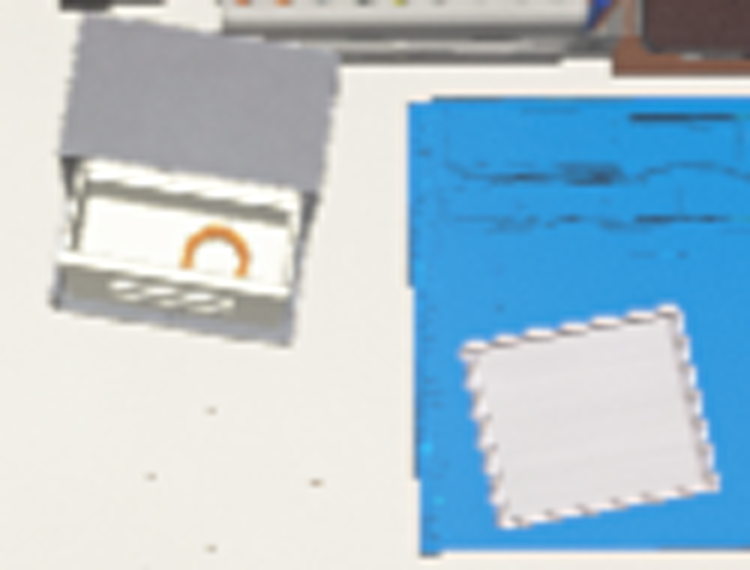

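View pics/c2.png

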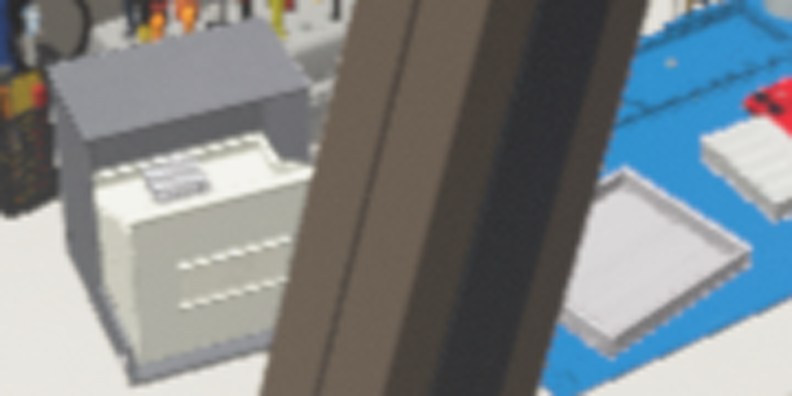

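The crops show these features:
- **Roof corners (c1):** (85,12), (340,60), (318,190), (62,155).
- **Rim ends (c1):** (60,258), (292,292).
- **Tray corners (c1):** (460,345), (678,305), (718,490), (500,527).
- **Heat sink (c2):** about (175,180), on the left half of the step.

```bash
cat >> h.py <<'E'
def ray(c,u,v,z):
    K=np.array(c['camera_matrix']);d=rot(c)@np.array([(u-K[0,2])/K[0,0],-(v-K[1,2])/K[1,1],-1]);o=np.array(c['xyz'])
    return o+d*(z-o[2])/d[2]
def P(a): return np.round(np.array(a)*1000,1)
E
python3 - <<'E'
from h import *
t=dict(np.load('/tmp/top.npz'));s=dict(np.load('/tmp/scene.npz'))
f=lambda u,v:(290+u/6-.4,140+v/6-.4); g=lambda u,v:(265+u/4.4-.4,140+v/4.4-.4)
for nm,l,z in(('roof',[(85,12),(340,60),(318,190),(62,155)],.166),('rim',[(60,258),(292,292)],.139),('tray',[(460,345),(678,305),(718,490),(500,527)],.026)):
    r=[ray(t,*f(*p),z) for p in l]; print(nm,P(r),P(np.mean(r,0)))
    cx=np.mean([f(*p) for p in l],0); print(' depth mid',P(pt(t,*cx)))
for n,l,z in(('roofS',[(48,65),(85,140),(310,85)],.166),('trayS',[(625,168),(750,245),(612,350)],.026)):
    print(n,P([ray(s,*g(*p),z) for p in l]))
u,v=g(175,180);print('sink',P(ray(s,u,v,.075)),P(pt(s,u,v)))
for p in [(200,90),(150,60),(250,110)]: print(P(pt(t,*f(*p))))
for p in [(170,175),(180,185),(190,185),(230,180)]: print(P(pt(s,*g(*p))))
print(P(pt(s,265+590/4.4,140+240/4.4)),P(pt(t,265,170)))
E
```

```text
roof [[ 726.6  -54.6  166. ]
 [ 695.4 -204.1  166. ]
 [ 617.2 -189.2  166. ]
 [ 640.1  -40.5  166. ]] [ 669.8 -122.1  166. ]
 depth mid [ 669.4 -122.1  166.5]
rim [[ 584.5  -37.8  139. ]
 [ 562.2 -174.3  139. ]] [ 573.3 -106.1  139. ]
 depth mid [ 572.6 -106.1  142.5]
tray [[ 547.7 -288.2   26. ]
 [ 571.8 -429.3   26. ]
 [ 452.4 -448.3   26. ]
 [ 431.  -309.2   26. ]] [ 500.7 -368.8   26. ]
 depth mid [ 502.1 -371.4   12.4]
roofS [[ 725.   -50.9  166. ]
 [ 639.1  -34.9  166. ]
 [ 613.3 -187.2  166. ]]
trayS [[ 568.6 -426.    26. ]
 [ 455.  -446.7   26. ]
 [ 420.4 -301.1   26. ]]
sink [ 674.4 -114.9   75. ] [ 669.1 -112.2   79.7]
[ 679.4 -121.7  161.9]
[697.4 -92.5 164. ]
[ 666.3 -150.7  164. ]
[ 674.9 -111.5   80.5]
[ 669.6 -116.1   73.3]
[ 660.9 -119.4   77.9]
[ 675.6 -158.6   55.5]
[ 534.3 -372.3    4.9] [647.9  94.3  74.1]
```

Measured poses, consistent with the given sizes:
- **Holder:** origin about (0.636, -0.117), yaw -0.158.
- **Rim:** predicted (0.574, -0.107), seen at (0.573, -0.106).
- **Tray:** centre (0.501, -0.369), yaw +0.169.
- **Sink:** on the step, about (0.671, -0.114).

The next step is to go above the gap behind the rim with the fingers shut.

```bash
cat >> h.py <<'E'
HO=np.array([.6362,-.1168]);HY=-.158;TO=np.array([.5007,-.369]);TY=.169
def H(x,y,z): # holder mm->world
    c,s=np.cos(HY),np.sin(HY); return np.array([HO[0]+(c*x-s*y)/1e3,HO[1]+(s*x+c*y)/1e3,z/1e3])
def go(p,yaw=None,frm=None):
    st=ctrl.get_state()
    from scipy.spatial.transform import Rotation as R
    M=R.from_quat(st['tcp_rot']).as_matrix(); y0=np.arctan2(M[1,0],M[0,0])
    d=M.T@(np.array(p)-(st['eef_pos'] if frm is None else frm))*100
    print('d cm',d.round(2),'twist',None if yaw is None else round(np.degrees(y0-yaw),1),'tcp',P(st['eef_pos']),'F',st['contact_force'].round(1),'open',round(st['opening'],3),'t',round(st['time'],2))
E
python3 -c "
from h import *
go(H(-35,0,230),HY)"
```

```text
d cm [ 52.09 -35.37   0.1 ] twist 30.2 tcp [ 243.2 -629.   230. ] F [ 0.5  0.1 -1.3] open 0.999 t 0.1
```

```bash
python3 -m pendant '[{"dx":5,"dy":-3.4,"twist":3},{"dx":10,"dy":-6.8,"twist":6},{"dx":15,"dy":-10.2,"twist":9},{"dx":20,"dy":-13.6,"twist":12},{"dx":25,"dy":-17,"twist":15},{"dx":30.5,"dy":-20.7,"twist":18},{"dx":36,"dy":-24.4,"twist":21},{"dx":41.5,"dy":-28.1,"twist":24},{"dx":47,"dy":-31.9,"twist":27},{"dx":52.1,"dy":-35.4,"dz":0.1,"twist":30.2}]' 0; python3 -m pendant '[{},{},{}]'; python3 -c "
from h import *
go(H(-35,0,230),HY)"
```

```text
d cm [ 52.09 -35.37   0.1 ] twist 30.2 tcp [ 243.2 -629.   230. ] F [ 0.5  0.1 -1.3] open 0.999 t 0.1$[0]: bad value
$[0]: bad value
```

```bash
python3 -m pendant '[{"dx":5,"dy":-3.4,"dz":0,"twist":3},{"dx":10,"dy":-6.8,"dz":0,"twist":6},{"dx":15,"dy":-10.2,"dz":0,"twist":9},{"dx":20,"dy":-13.6,"dz":0,"twist":12},{"dx":25,"dy":-17,"dz":0,"twist":15},{"dx":30.5,"dy":-20.7,"dz":0,"twist":18},{"dx":36,"dy":-24.4,"dz":0,"twist":21},{"dx":41.5,"dy":-28.1,"dz":0,"twist":24},{"dx":47,"dy":-31.9,"dz":0,"twist":27},{"dx":52.1,"dy":-35.4,"dz":0.1,"twist":30.2}]' 0 && python3 -m pendant '[{"dx":0,"dy":0,"dz":0,"twist":0},{"dx":0,"dy":0,"dz":0,"twist":0},{"dx":0,"dy":0,"dz":0,"twist":0}]'; python3 -c "
from h import *
go(H(-35,0,230),HY);cam('top','top1.png');c=cam('scene')
cv2.imwrite('pics/s1.png',cv2.resize(c['img'][100:250,230:430,::-1],None,fx=4,fy=4,interpolation=cv2.INTER_CUBIC))"
```

```text
time: 1.35
eef_pos: [0.5939, -0.1221, 0.2302]
tcp_rot: [0.997, -0.08, -0.0, 0.0]
contact_force: [0.7, -0.2, -0.4]
opening: 0.001
finger_force: 0.0
time: 1.72
eef_pos: [0.5925, -0.1252, 0.2303]
tcp_rot: [0.997, -0.08, -0.0, 0.0]
contact_force: [0.3, -0.4, -0.9]
opening: 0.0
finger_force: 0.0
d cm [ 0.68 -1.52  0.03] twist -0.1 tcp [ 592.5 -125.2  230.3] F [ 0.3 -0.4 -0.9] open 0.0 t 1.73
```

View pics/s1.png

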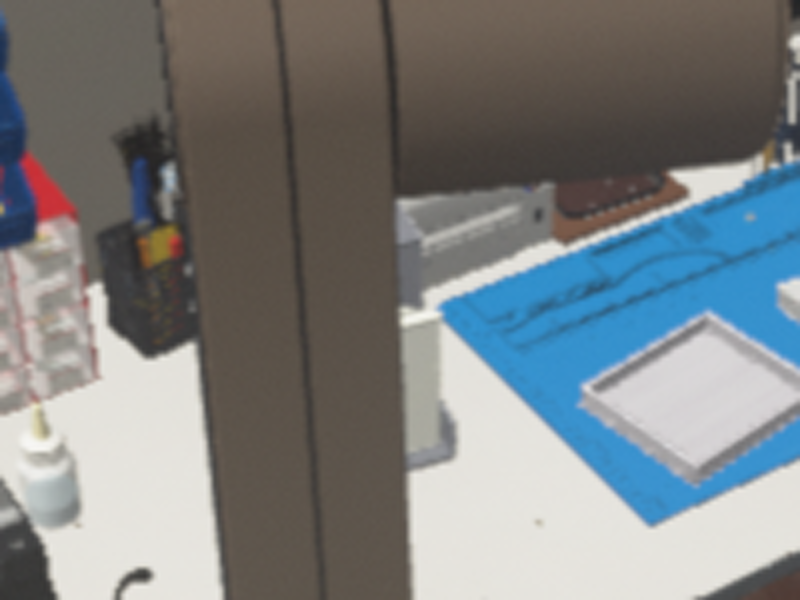

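The arm hides the holder from the scene camera here, so I'll go in by geometry and watch the force.

```bash
python3 -m pendant '[{"dx":0.7,"dy":-1.5,"dz":0,"twist":0},{"dx":0.7,"dy":-1.5,"dz":2,"twist":0},{"dx":0.7,"dy":-1.5,"dz":5,"twist":0},{"dx":0.7,"dy":-1.5,"dz":8,"twist":0},{"dx":0.7,"dy":-1.5,"dz":10,"twist":0},{"dx":0.7,"dy":-1.5,"dz":12,"twist":0},{"dx":0.7,"dy":-1.5,"dz":12,"twist":0}]'; python3 -m pendant '[{"dx":-0.4,"dy":0,"dz":0,"twist":0},{"dx":-0.8,"dy":0,"dz":0,"twist":0},{"dx":-1.2,"dy":0,"dz":0,"twist":0},{"dx":-1.6,"dy":0,"dz":0,"twist":0},{"dx":-2.2,"dy":0,"dz":0,"twist":0}]'
```

```text
time: 2.7
eef_pos: [0.6013, -0.1099, 0.1083]
tcp_rot: [0.997, -0.079, -0.002, -0.001]
contact_force: [-0.5, 0.2, 0.0]
opening: -0.005
finger_force: 0.0
time: 3.32
eef_pos: [0.5827, -0.1072, 0.1116]
tcp_rot: [0.997, -0.079, 0.003, 0.0]
contact_force: [6.7, -0.5, -2.2]
opening: 0.001
finger_force: 3.1
```

Contact was made at the expected place, so I'll pull along the arc.

```bash
python3 -m pendant '[{"dx":-1.2,"dy":0,"dz":-0.2,"twist":0},{"dx":-2.4,"dy":0,"dz":-0.4,"twist":0},{"dx":-3.6,"dy":0,"dz":-0.5,"twist":0},{"dx":-4.8,"dy":0,"dz":-0.4,"twist":0},{"dx":-6,"dy":0,"dz":0.1,"twist":0},{"dx":-7,"dy":0,"dz":0.7,"twist":0},{"dx":-8,"dy":0,"dz":1.4,"twist":0},{"dx":-9,"dy":0,"dz":2.2,"twist":0},{"dx":-9.8,"dy":0,"dz":2.4,"twist":0},{"dx":-10.1,"dy":0,"dz":2.4,"twist":0}]'; python3 -m pendant '[{"dx":0,"dy":0,"dz":0,"twist":0},{"dx":-0.4,"dy":0,"dz":0,"twist":0},{"dx":-0.8,"dy":0,"dz":0,"twist":0}]';python3 -c "
from h import *
go(H(-144,0,90),HY);c=cam('top','top2.png')
cv2.imwrite('pics/t2.png',cv2.resize(c['img'][130:230,280:420,::-1],None,fx=5,fy=5,interpolation=cv2.INTER_CUBIC))"
```

```text
time: 4.58
eef_pos: [0.4895, -0.0935, 0.0915]
tcp_rot: [0.997, -0.08, 0.013, 0.002]
contact_force: [15.7, -1.9, 4.4]
opening: 0.001
finger_force: 7.5
time: 4.95
eef_pos: [0.4831, -0.0933, 0.0943]
tcp_rot: [0.997, -0.08, 0.013, 0.003]
contact_force: [11.0, -2.0, 13.6]
opening: 0.002
finger_force: 6.8
d cm [ 1.07 -0.09  0.46] twist -0.1 tcp [483.1 -93.3  94.3] F [11.  -2.  13.6] open 0.002 t 4.95
```

View pics/t2.png

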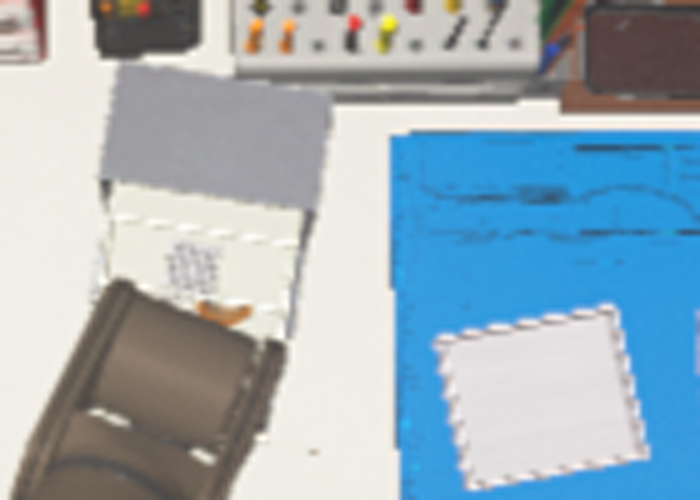

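The top view shows the bin tipped and the sink resting at about crop (193,268), which is full-image (318.6,183.6). I'll withdraw, then check the tilt angle and the sink's pose.

```bash
python3 -m pendant '[{"dx":0.6,"dy":0,"dz":0,"twist":0},{"dx":1,"dy":0,"dz":-3,"twist":0},{"dx":0.5,"dy":0,"dz":-7,"twist":0},{"dx":-2,"dy":0,"dz":-12,"twist":0},{"dx":-4,"dy":2,"dz":-15,"twist":0},{"dx":-4,"dy":8,"dz":-15,"twist":0},{"dx":-4,"dy":14,"dz":-15,"twist":0},{"dx":-4,"dy":20,"dz":-15,"twist":0},{"dx":-4,"dy":25,"dz":-15,"twist":0},{"dx":-4,"dy":25,"dz":-15,"twist":0}]' 60;python3 -c "
from h import *
c=cam('top','top3.png')
cv2.imwrite('pics/t3.png',cv2.resize(c['img'][150:215,290:360,::-1],None,fx=8,fy=8,interpolation=cv2.INTER_CUBIC))
s=cam('scene');cv2.imwrite('pics/s3.png',cv2.resize(s['img'][120:240,260:360,::-1],None,fx=5,fy=5,interpolation=cv2.INTER_CUBIC))
a=cv2.imread('pics/t3.png');b=cv2.imread('pics/s3.png');h=np.zeros((600,1070,3),np.uint8);h[:520,:560]=a;h[:600,565:1065]=b
cv2.imwrite('pics/ts3.png',cv2.resize(h,(800,449)))
go(H(-57,8,200),HY)"
```

```text
time: 6.25
eef_pos: [0.3925, -0.3322, 0.2358]
tcp_rot: [0.997, -0.081, -0.001, -0.001]
contact_force: [0.4, 0.2, -0.1]
opening: 0.601
finger_force: 0.0
d cm [ 14.91 -25.65   3.59] twist -0.1 tcp [ 393.4 -329.6  235.7] F [-0.1  0.1  1. ] open 0.598 t 6.35
```

View pics/ts3.png

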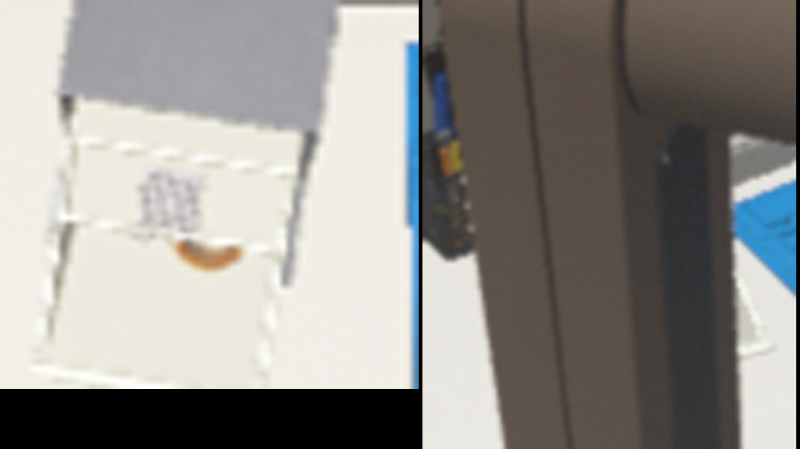

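The top panel shows four things:
- **Back wall edge:** (75,142) to (298,170).
- **Lip:** (60,218) to (285,248).
- **Sink:** about (173,204), resting on the lip.
- **Rim:** at the bottom.

I'll derive the tilt and the sink's pose from depth.

Run:
```python
from h import *
t=dict(np.load('/tmp/top.npz'))
k=800/1070*8
f=lambda u,v:(290+u/k-.4,150+v/k-.4)
c,s=np.cos(HY),np.sin(HY);R=np.array([[c,s],[-s,c]])
def hol(p): q=R@(p[:2]-HO); return P([q[0],q[1],p[2]])
for n,u,v in[('wallL',75,142),('wallM',187,156),('lipL',60,218),('lipM',120,227),('lipR',285,248),('sinkc',173,204),('s1',160,190),('s2',188,215),('step',110,190),('step2',240,205),('trough',150,300),('trough2',150,340),('rim',150,379)]:
    print(n,hol(pt(t,*f(u,v))))
print('model th .9: wall top (-34..,151) lip top',)
for th in(.8,.9,.97):
    g=lambda x,z:(round(-65+x*np.cos(th)-z*np.sin(th),1),round(12+x*np.sin(th)+z*np.cos(th),1))
    print(th,'wall',g(130,62),'lip',g(68,62),'sinktop c',g(90,72),'rim',g(2,129))
for n,l,z in(('wall',[(75,142),(298,170)],.153),('lip',[(60,218),(285,248)],.103),('sink corners hi/lo',[(150,172),(207,180)],.142),('',[(197,235),(140,228)],.111)):
    print(n,[hol(ray(t,*f(*p),z)) for p in l])
```

```text
wallL [-31.6  65.2 150.8]
wallM [-30.3  -1.3 149.7]
lipL [-57.   75.3  39.6]
lipM [-69.4  33.6 103.8]
lipR [-71.7 -66.7 123.8]
sinkc [-57.4   3.  136.6]
s1 [-46.6  12.4 119.9]
s2 [-62.1  -6.7 133.8]
step [-50.3  42.3 116.8]
step2 [-47.8 -36.6 115.4]
trough [-314.7  -26.5 1403.8]
trough2 [-131.1    6.3   72.6]
rim [-157.     2.5   89.2]
model th .9: wall top (-34..,151) lip top
0.8 wall (np.float64(-18.9), np.float64(148.5)) lip (np.float64(-62.1), np.float64(104.0)) sinktop c (np.float64(-53.9), np.float64(126.7)) rim (np.float64(-156.1), np.float64(103.3))
0.9 wall (np.float64(-32.8), np.float64(152.4)) lip (np.float64(-71.3), np.float64(103.8)) sinktop c (np.float64(-65.5), np.float64(127.3)) rim (np.float64(-164.8), np.float64(93.8))
0.97 wall (np.float64(-42.7), np.float64(154.3)) lip (np.float64(-77.7), np.float64(103.1)) sinktop c (np.float64(-73.5), np.float64(126.9)) rim (np.float64(-170.3), np.float64(86.6))
wall [array([-32.1,  65. , 153. ]), array([-29.9, -67.1, 153. ])]
lip [array([-69. ,  70.6, 103. ]), array([-67.7, -67.4, 103. ])]
sink corners hi/lo [array([-41.3,  19.1, 142. ]), array([-41.2, -14.9, 142. ])]
 [array([-69. , -13.4, 111. ]), array([-69.7,  21.2, 111. ])]
```

Tilt is about 0.89, at the stop. The sink's place along the slope is uncertain by about 1 cm, so I'll profile it with depth.

Run:
```python
from h import *
t=dict(np.load('/tmp/top.npz'))
c,s=np.cos(HY),np.sin(HY);R=np.array([[c,s],[-s,c]]);th=.89
for v in range(170,194):
    o=[]
    for u in range(311,328):
        p=pt(t,u,v) if t['depth'][v,u]>0 else None
        if p is None: o.append('   .   ');continue
        q=R@(p[:2]-HO)*1000; x=q[0]+65-2;z=p[2]*1000-12
        px=x*np.cos(th)+z*np.sin(th);pz=-x*np.sin(th)+z*np.cos(th)
        o.append('%3d/%3d'%(px,pz))
    print(v,' '.join(o))
```

```text
170 131/ 41 132/ 42 131/ 39 131/ 39 134/ 42 133/ 40 133/ 39 128/ 31 132/ 36 129/ 31 132/ 34 132/ 33 131/ 32 131/ 30 133/ 32 131/ 28 126/ 22
171 133/ 50 129/ 44 132/ 47 132/ 46 129/ 41 131/ 43 130/ 40 130/ 40 130/ 39 132/ 41 131/ 39 127/ 33 132/ 38 132/ 38 129/ 33 130/ 33 131/ 34
172 133/ 56 133/ 55 128/ 48 130/ 49 134/ 53 131/ 49 133/ 50 132/ 49 134/ 50 132/ 47 130/ 43 134/ 48 133/ 46 130/ 41 130/ 40 128/ 36 131/ 40
173 133/ 61 132/ 59 131/ 57 132/ 57 132/ 56 131/ 55 131/ 53 133/ 55 129/ 49 129/ 49 129/ 48 129/ 47 131/ 49 130/ 47 131/ 47 134/ 50 134/ 50
174 133/ 67 128/ 60 133/ 66 130/ 60 132/ 62 130/ 59 129/ 56 131/ 58 132/ 59 132/ 58 129/ 54 133/ 58 130/ 53 127/ 49 132/ 54 132/ 53 132/ 52
175 117/ 52 117/ 51 119/ 52 129/ 65 129/ 64 130/ 64 130/ 63 130/ 63 130/ 63 129/ 59 131/ 62 131/ 61 129/ 57 134/ 63 132/ 60 131/ 58 134/ 61
176 112/ 52 113/ 52 112/ 50 115/ 53 114/ 51 115/ 51 117/ 52 118/ 53 120/ 55 128/ 64 130/ 66 131/ 67 131/ 65 129/ 62 132/ 66 130/ 62 133/ 65
177 105/ 48 108/ 51 109/ 51 110/ 52 106/ 46 112/ 54 110/ 49 112/ 51 113/ 52 113/ 51 115/ 52 117/ 55 114/ 50 116/ 52 116/
[... 1559 characters left out ...]

189  13/  6  11/  3  71/ 72  69/ 69  15/  5  75/ 75  64/ 62  68/ 65  76/ 74  69/ 65  71/ 67  80/ 76  68/ 61  67/ 59  69/ 61  70/ 61  70/ 60
190   4/  2   8/  5   6/  3   9/  5    .      8/  3  12/  6  12/  5  70/ 73  20/ 13  24/ 17  75/ 75  13/  2  68/ 66  67/ 64  71/ 68  68/ 63
191   3/  7   4/  6   5/  6   0/  0   1/  1   7/  7   2/  0   6/  4  21/ 21  23/ 22  20/ 18  16/ 12  11/  5  14/  8  13/  6  16/  9  15/  7
192   3/ 12   2/ 10   6/ 14   3/ 10   2/  8   5/ 10   2/  6   7/ 10   4/  7  13/ 16  15/ 18  19/ 21  13/ 14  16/ 16  15/ 14  11/  9  16/ 14
193   3/ 18   3/ 17   4/ 17   3/ 16   6/ 18   2/ 12   0/  9   6/ 16   0/  8   5/ 12   8/ 15  10/ 17   8/ 14  11/ 16   9/ 14  11/ 14  15/ 18
```

The depth profile confirms the model. The fins span px 70–110 mm, so the sink sits on the lip, and its y is about +3. I'll move above it.

```bash
python3 -c "
from h import *
go(H(-59,3,200),HY)"; python3 -m pendant '[{"dx":2.5,"dy":-4,"dz":0,"twist":0},{"dx":5,"dy":-8.5,"dz":0,"twist":0},{"dx":7.5,"dy":-13,"dz":0,"twist":0},{"dx":10,"dy":-17.5,"dz":0,"twist":0},{"dx":12.5,"dy":-22,"dz":0.5,"twist":0},{"dx":14.7,"dy":-25.2,"dz":2,"twist":0},{"dx":14.7,"dy":-25.2,"dz":3.6,"twist":0},{"dx":14.7,"dy":-25.2,"dz":3.6,"twist":0},{"dx":14.7,"dy":-25.2,"dz":3.6,"twist":0}]' ; python3 -c "
from h import *
go(H(-59,3,112),HY)"
```

```text
d cm [ 14.71 -25.14   3.59] twist -0.1 tcp [ 393.4 -329.6  235.7] F [-0.1  0.1  1. ] open 0.598 t 6.35
time: 7.48
eef_pos: [0.5785, -0.1049, 0.2009]
tcp_rot: [0.997, -0.079, -0.0, 0.0]
contact_force: [0.4, -0.6, -0.1]
opening: 0.604
finger_force: 0.0
d cm [-0.01 -0.03  8.89] twist -0.1 tcp [ 578.5 -104.9  200.9] F [ 0.4 -0.6 -0.1] open 0.604 t 7.47
```

```bash
python3 -m pendant '[{"dx":0,"dy":0,"dz":2.5,"twist":0},{"dx":0,"dy":0,"dz":5,"twist":0},{"dx":0,"dy":0,"dz":7,"twist":0},{"dx":0,"dy":0,"dz":8.2,"twist":0},{"dx":0,"dy":0,"dz":8.8,"twist":0},{"dx":0,"dy":0,"dz":8.8,"twist":0}]'; python3 -m pendant '[{"dx":0,"dy":0,"dz":0,"twist":0},{"dx":0,"dy":0,"dz":0,"twist":0},{"dx":0,"dy":0,"dz":0,"twist":0},{"dx":0,"dy":0,"dz":0,"twist":0},{"dx":0,"dy":0,"dz":0,"twist":0}]' 25 30
```

```text
time: 8.22
eef_pos: [0.5792, -0.1047, 0.1126]
tcp_rot: [0.997, -0.079, 0.0, -0.0]
contact_force: [-0.6, 0.1, 0.8]
opening: 0.6
finger_force: 0.0
time: 8.85
eef_pos: [0.5798, -0.1046, 0.1137]
tcp_rot: [0.997, -0.079, 0.001, 0.0]
contact_force: [-0.8, 0.8, 6.0]
opening: 0.418
finger_force: 30.6
```

The sink is gripped (35.5 mm measured, against 36 expected). I'll lift with a slight forward drift to clear the back wall.

```bash
python3 -m pendant '[{"dx":-0.2,"dy":0,"dz":-0.8,"twist":0},{"dx":-0.6,"dy":0,"dz":-2,"twist":0},{"dx":-1.5,"dy":0,"dz":-4,"twist":0},{"dx":-3,"dy":0,"dz":-7,"twist":0},{"dx":-4.5,"dy":0,"dz":-10,"twist":0},{"dx":-5,"dy":0,"dz":-12,"twist":0},{"dx":-5,"dy":0,"dz":-12,"twist":0},{"dx":-5,"dy":0,"dz":-12,"twist":0}]'; python3 -c "
from h import *
go([TO[0],TO[1],.2],TY)"
```

```text
time: 9.85
eef_pos: [0.5292, -0.0965, 0.2316]
tcp_rot: [0.997, -0.079, -0.001, -0.0]
contact_force: [0.4, -0.7, -1.1]
opening: 0.411
finger_force: 30.0
d cm [ 1.49 27.35  3.15] twist -18.8 tcp [529.2 -96.5 231.6] F [ 0.4 -0.7 -1.1] open 0.411 t 9.85
```

```bash
python3 -m pendant '[{"dx":0,"dy":4,"dz":0,"twist":-2},{"dx":0,"dy":8,"dz":0,"twist":-5},{"dx":0,"dy":12,"dz":0,"twist":-8},{"dx":0,"dy":16.5,"dz":0,"twist":-11},{"dx":0,"dy":21,"dz":0.5,"twist":-14},{"dx":0,"dy":25,"dz":2,"twist":-17},{"dx":0,"dy":27.3,"dz":5,"twist":-18.8},{"dx":0,"dy":27.3,"dz":9,"twist":-18.8},{"dx":0,"dy":27.3,"dz":13,"twist":-18.8},{"dx":0,"dy":27.3,"dz":13,"twist":-18.8}]'; python3 -c "
from h import *
s=cam('scene');cv2.imwrite('pics/s4.png',cv2.resize(s['img'][120:250,300:480,::-1],None,fx=4.4,fy=4.4,interpolation=cv2.INTER_CUBIC))
go([TO[0]-.015,TO[1],.03],TY)"
```

```text
time: 11.1
eef_pos: [0.4837, -0.3634, 0.0965]
tcp_rot: [0.996, 0.085, -0.004, -0.005]
contact_force: [-0.1, 0.3, -0.9]
opening: 0.419
finger_force: 30.2
d cm [-0.02  0.44  6.97] twist 0.0 tcp [ 485.4 -364.9   99.8] F [-0.1  0.  -1. ] open 0.411 t 11.15
```

View pics/s4.png

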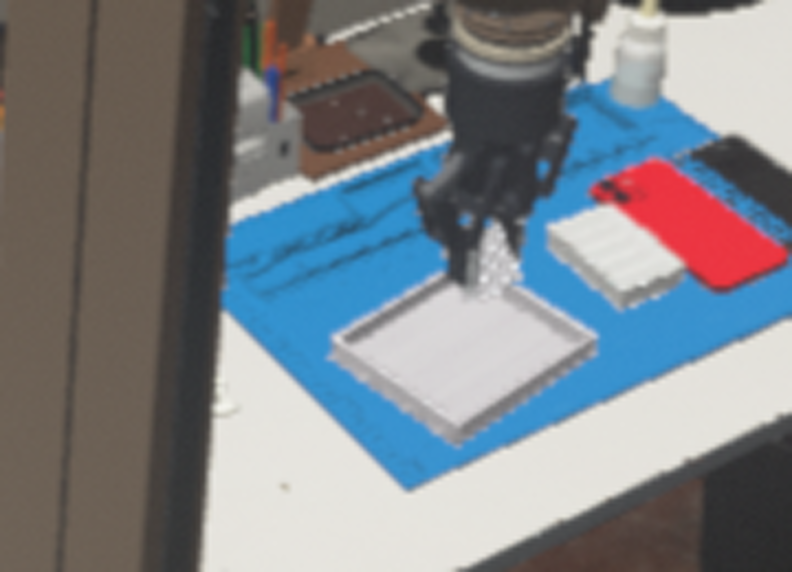

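The sink is held above the tray, tilted front-down at crop (493,260). Next I'll lower it until its front edge touches the floor.

```bash
python3 -m pendant '[{"dx":0,"dy":0.4,"dz":2,"twist":0},{"dx":0,"dy":0.4,"dz":4,"twist":0},{"dx":0,"dy":0.4,"dz":5.5,"twist":0},{"dx":0,"dy":0.4,"dz":6.5,"twist":0},{"dx":0,"dy":0.4,"dz":6.9,"twist":0},{"dx":0,"dy":0.4,"dz":7.2,"twist":0},{"dx":0,"dy":0.4,"dz":7.4,"twist":0},{"dx":0,"dy":0.4,"dz":7.4,"twist":0}]' - 20
```

```text
time: 12.15
eef_pos: [0.4875, -0.3703, 0.0288]
tcp_rot: [0.996, 0.085, 0.0, 0.0]
contact_force: [0.6, -0.2, -0.9]
opening: 0.416
finger_force: 30.2
```

```bash
python3 -m pendant '[{"dx":0,"dy":0,"dz":0.2,"twist":0},{"dx":0,"dy":0,"dz":0.4,"twist":0},{"dx":0,"dy":0,"dz":0.5,"twist":0},{"dx":0,"dy":0,"dz":0.5,"twist":0}]' 25 20
```

```text
time: 12.65
eef_pos: [0.4877, -0.3705, 0.0254]
tcp_rot: [0.996, 0.085, -0.0, -0.0]
contact_force: [-1.8, 2.0, 8.3]
opening: 0.416
finger_force: 31.3
```

The edge touched at the predicted height. I'll roll the sink flat about that edge with an arc.

```bash
python3 -m pendant '[{"dx":0.35,"dy":0,"dz":0.25,"twist":0},{"dx":0.7,"dy":0,"dz":0.4,"twist":0},{"dx":1.05,"dy":0,"dz":0.55,"twist":0},{"dx":1.4,"dy":0,"dz":0.8,"twist":0},{"dx":1.8,"dy":0,"dz":1.1,"twist":0},{"dx":2,"dy":0,"dz":1.3,"twist":0},{"dx":2,"dy":0,"dz":1.3,"twist":0}]' 25 20; python3 -c "
from h import *
s=cam('scene');cv2.imwrite('pics/s5.png',cv2.resize(s['img'][150:220,370:450,::-1],None,fx=7,fy=7,interpolation=cv2.INTER_CUBIC))"
```

```text
time: 13.52
eef_pos: [0.5074, -0.3672, 0.0135]
tcp_rot: [0.996, 0.085, -0.001, -0.0]
contact_force: [-5.0, 3.0, 13.0]
opening: 0.416
finger_force: 36.8
```

View pics/s5.png

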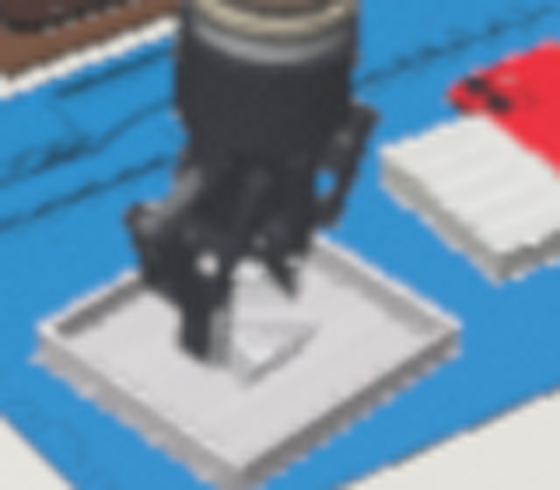

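TCP dropped 12 mm at low force and the sink sits nearly flat at crop (255,350). I'll release and rise.

```bash
python3 -m pendant '[{"dx":0,"dy":0,"dz":-0.2,"twist":0},{"dx":0,"dy":0,"dz":-0.2,"twist":0},{"dx":0,"dy":0,"dz":-0.3,"twist":0},{"dx":0,"dy":0,"dz":-0.3,"twist":0}]' 65; python3 -m pendant '[{"dx":0,"dy":0,"dz":-1,"twist":0},{"dx":0,"dy":0,"dz":-4,"twist":0},{"dx":-2,"dy":0,"dz":-8,"twist":0},{"dx":-5,"dy":0,"dz":-12,"twist":0},{"dx":-5,"dy":-4,"dz":-13,"twist":0},{"dx":-5,"dy":-10,"dz":-13,"twist":0},{"dx":-5,"dy":-15,"dz":-13,"twist":0},{"dx":-5,"dy":-15,"dz":-13,"twist":0}]' 0;  python3 - <<'E'
from h import *
t=cam('top','top6.png')
c,s=np.cos(TY),np.sin(TY);R=np.array([[c,s],[-s,c]])
pts=[]
for v in range(190,228):
  for u in range(366,410):
    if t['depth'][v,u]>0:
      p=pt(t,u,v); q=R@(p[:2]-TO)
      if abs(q[0])<.05 and abs(q[1])<.06: pts.append([*q,p[2]])
a=np.array(pts); m=a[a[:,2]>.02]; print(len(a),P(np.median(a,0)),len(m),P(m.min(0)),P(m.max(0)),P(m.mean(0)))
h=m[m[:,2]>.026]
for lo in np.arange(-.05,.05,.008):
  k=h[(h[:,0]>=lo)&(h[:,0]<lo+.008)]
  if len(k): print(P(lo),len(k),P(np.percentile(k[:,2],[50,90])))
go(H(-200,0,200),HY)
E
```

```text
time: 14.08
eef_pos: [0.507, -0.3667, 0.0132]
tcp_rot: [0.996, 0.085, -0.0, -0.0]
contact_force: [-0.9, -0.6, -0.2]
opening: 0.651
finger_force: 0.0
time: 15.08
eef_pos: [0.4315, -0.2244, 0.1433]
tcp_rot: [0.996, 0.086, -0.0, -0.001]
contact_force: [0.6, -0.0, -0.4]
opening: 0.41
finger_force: 24.5Traceback (most recent call last):
  File "<stdin>", line 10, in <module>
    return umr_minimum(a, axis, None, out, keepdims, initial, where)
ValueError: zero-size array to reduction operation minimum which has no identity
```

My mistake: shutting the gripper as I rose re-gripped the sink, and it is still held (opening 0.41). I'll carry it back along the same path and set it down.

```bash
python3 -m pendant '[{"dx":0,"dy":5,"dz":0,"twist":0},{"dx":0,"dy":10,"dz":0,"twist":0},{"dx":1,"dy":15,"dz":0,"twist":0},{"dx":4,"dy":15,"dz":1,"twist":0},{"dx":5,"dy":15,"dz":5,"twist":0},{"dx":5,"dy":15,"dz":9,"twist":0},{"dx":5,"dy":15,"dz":11,"twist":0},{"dx":5,"dy":15,"dz":11,"twist":0}]'; python3 -c "
from h import *
s=cam('scene');cv2.imwrite('pics/s7.png',cv2.resize(s['img'][150:220,370:450,::-1],None,fx=7,fy=7,interpolation=cv2.INTER_CUBIC))
go([TO[0],TO[1],.0135],TY)"
```

```text
time: 16.12
eef_pos: [0.5061, -0.3669, 0.0318]
tcp_rot: [0.996, 0.084, -0.001, -0.001]
contact_force: [0.1, 0.4, -0.5]
opening: 0.408
finger_force: 24.5
d cm [-0.66  0.02  2.02] twist 0.0 tcp [ 507.2 -367.7   33.7] F [-0.2  0.  -0.5] open 0.408 t 16.18
```

View pics/s7.png

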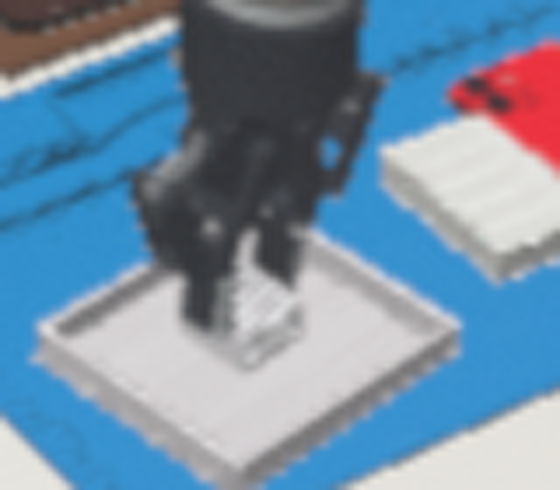

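The sink is level in the grip with its fins up, at crop (262,320). I'll lower it to the floor, open, and rise with the fingers left open.

```bash
python3 -m pendant '[{"dx":0,"dy":0,"dz":0.8,"twist":0},{"dx":0,"dy":0,"dz":1.4,"twist":0},{"dx":0,"dy":0,"dz":1.7,"twist":0},{"dx":0,"dy":0,"dz":1.9,"twist":0},{"dx":0,"dy":0,"dz":2.1,"twist":0},{"dx":0,"dy":0,"dz":2.1,"twist":0}]'
```

```text
time: 16.92
eef_pos: [0.5089, -0.3691, 0.0228]
tcp_rot: [0.996, 0.085, 0.0, 0.001]
contact_force: [-13.8, 10.1, 37.2]
opening: 0.415
finger_force: 30.0
```

```bash
python3 -m pendant '[{"dx":0,"dy":0,"dz":-0.5,"twist":0},{"dx":0,"dy":0,"dz":-0.7,"twist":0},{"dx":0,"dy":0,"dz":-0.7,"twist":0}]'; python3 -m pendant '[{"dx":0,"dy":0,"dz":0,"twist":0},{"dx":0,"dy":0,"dz":0,"twist":0},{"dx":0,"dy":0,"dz":0,"twist":0},{"dx":0,"dy":0,"dz":0,"twist":0}]' 70; python3 -m pendant '[{"dx":0,"dy":0,"dz":-1,"twist":0},{"dx":0,"dy":0,"dz":-4,"twist":0},{"dx":-2,"dy":0,"dz":-8,"twist":0},{"dx":-5,"dy":0,"dz":-12,"twist":0},{"dx":-5,"dy":-4,"dz":-13,"twist":0},{"dx":-5,"dy":-10,"dz":-13,"twist":0},{"dx":-5,"dy":-15,"dz":-13,"twist":0},{"dx":-5,"dy":-15,"dz":-13,"twist":0}]';  python3 - <<'E'
from h import *
t=cam('top','top6.png')
c,s=np.cos(TY),np.sin(TY);R=np.array([[c,s],[-s,c]])
for v in range(196,222):
  o=[]
  for u in range(372,406):
    o.append('%2d'%(pt(t,u,v)[2]*1000) if t['depth'][v,u]>0 else ' .')
  print(v,' '.join(o))
q=R@(ray(t,388,209,.03)[:2]-TO);print(P(q))
go(H(-200,0,200),HY)
E
```

```text
time: 17.3
eef_pos: [0.5089, -0.3689, 0.023]
tcp_rot: [0.996, 0.085, 0.002, 0.002]
contact_force: [-1.4, -0.4, 9.9]
opening: 0.412
finger_force: 27.1
time: 17.8
eef_pos: [0.5068, -0.3665, 0.0189]
tcp_rot: [0.996, 0.085, -0.0, -0.0]
contact_force: [-0.3, -0.2, 0.5]
opening: 0.703
finger_force: 0.0
time: 18.8
eef_pos: [0.4317, -0.2246, 0.1497]
tcp_rot: [0.996, 0.086, -0.0, -0.0]
contact_force: [-0.3, -1.1, 0.2]
opening: 0.703
finger_force: 0.0
196  6 27 26 22 24 23 30 22  7 12 13 12  8  7  7 12  6 11  9  6  9 12  5 11  9 12 15 10  7  9 18 24 28  4
197 22 20 13  8  9  9 15  9 12 16 15 12 13 11 15  6 11 14  7  8 16 12 15  7 16  6  6  8  7 14  6 23 24  7
198 14 13 10 11 15 11 12 10  8  2 15  7  7 12 12 14  9  9  7 10  8  5 10 16  9  6 11  9 14  8 13 26 25  8
199 12 12 10  9 10 14 11 12 12 13 11  6 13  4 13  6 10 14  7  9 13  8  9 10 11 12  9 14 15  8 21 19 23  3
200 10 11 11 10 15  5 14 14 11 10 12  7 10  9  9 14 11  8 10 13 17 11 15  9  9 12 12  7  9  7 10 14 23  5
201  7 12  7  8 13 12 10 10 12 15  5  8 13  7 15 10 11 12  6  9 13  8 10 12  7  8 14 10  7 12 16  8 27 30
202 16 12  7 11  9
[... 1672 characters left out ...]
 432 432 430 425 399 429 428 425 424 415  8  7 12 14 10  9 12  6 11 17  7 10 13 11 12 12  9  7
218 435 437 435 436 434 434 433 433 431 428 419 431 428 428 423 425 415 11 11 12 13 15  7  6  9 11  9 10  9 11  8  8  8 15
219 437 435 437 437 435 432 433 432 434 416 433 435 432 431 429 425 421 12 12 13 11  7  5 11  9  6 13 10 10  9 15 12  8  8
220 435 437 436 434 437 436 432 433 406 436 432 435 434 432 434 429 12  7 13  4  9 13 12 10 12 11 13  7 14 12 15 15  6 11
221 439 437 437 434 436 433 436 434 430 437 436 439 440 436 434 418 11 14 10 14 14  9  6 13 14 10 17 15 12 14  7 10 21 25
[-0.7  0.3]
d cm [  3.03 -13.8   -4.99] twist 18.9 tcp [ 432.5 -226.5  150.3] F [ 0.5 -0.6 -0.5] open 0.696 t 18.85
```

The sink stands flat: its fin tops read about 33 mm everywhere (32 expected), centred in the tray. Now I'll shut the fingers and go to the front of the tipped rim.

```bash
python3 -m pendant '[{"dx":0.8,"dy":-3.5,"dz":0,"twist":4},{"dx":1.6,"dy":-7,"dz":0,"twist":9},{"dx":2.5,"dy":-10.5,"dz":0,"twist":14},{"dx":3.3,"dy":-13.8,"dz":0,"twist":18.9},{"dx":3.3,"dy":-13.8,"dz":0,"twist":18.9},{"dx":3.3,"dy":-13.8,"dz":0,"twist":18.9}]' 0; python3 -c "
from h import *
go(H(-197,0,75),HY)"
```

```text
time: 19.6
eef_pos: [0.4424, -0.087, 0.1501]
tcp_rot: [0.997, -0.08, 0.001, 0.0]
contact_force: [0.0, -0.1, 0.7]
opening: -0.001
finger_force: 0.0
d cm [-0.1  -0.12  7.51] twist -0.1 tcp [442.4 -87.  150.1] F [ 0.  -0.1  0.7] open -0.001 t 19.6
```

Descend, then push. TCP needs to travel from holder x = -197 to about -70, rising from 75 to 110 mm.

```bash
python3 -m pendant '[{"dx":0,"dy":0,"dz":3,"twist":0},{"dx":0,"dy":0,"dz":6,"twist":0},{"dx":0,"dy":0,"dz":7.5,"twist":0},{"dx":0,"dy":0,"dz":7.5,"twist":0}]'; python3 -m pendant '[{"dx":1.2,"dy":0,"dz":0,"twist":0},{"dx":2.4,"dy":0,"dz":0,"twist":0},{"dx":3.6,"dy":0,"dz":-0.3,"twist":0},{"dx":4.8,"dy":0,"dz":-0.8,"twist":0},{"dx":6,"dy":0,"dz":-1.3,"twist":0},{"dx":7.2,"dy":0,"dz":-1.9,"twist":0},{"dx":8.4,"dy":0,"dz":-2.5,"twist":0},{"dx":9.6,"dy":0,"dz":-3,"twist":0},{"dx":10.6,"dy":0,"dz":-3.5,"twist":0},{"dx":11.4,"dy":0,"dz":-3.5,"twist":0}]';python3 -m pendant '[{"dx":0.5,"dy":0,"dz":0,"twist":0},{"dx":0.9,"dy":0,"dz":0,"twist":0},{"dx":1.3,"dy":0,"dz":0,"twist":0},{"dx":1.3,"dy":0,"dz":0,"twist":0}]'; python3 -c "
from h import *
go(H(-78,0,110),HY)"
```

```text
time: 20.1
eef_pos: [0.4411, -0.0864, 0.0737]
tcp_rot: [0.997, -0.08, -0.001, -0.0]
contact_force: [0.0, 0.3, 0.1]
opening: 0.001
finger_force: 0.0
time: 21.35
eef_pos: [0.5551, -0.104, 0.1095]
tcp_rot: [0.997, -0.08, -0.0, -0.0]
contact_force: [-1.0, 0.5, 1.8]
opening: 0.003
finger_force: 0.9
time: 21.85
eef_pos: [0.5597, -0.1047, 0.1092]
tcp_rot: [0.997, -0.079, -0.012, -0.001]
contact_force: [-25.7, 4.0, 18.2]
opening: 0.001
finger_force: 13.4
d cm [-0.06 -0.01 -0.08] twist -0.0 tcp [ 559.7 -104.7  109.2] F [-25.7   4.   18.2] open 0.001 t 21.85
```

Hard stop reached exactly at the predicted home place. I'll withdraw and verify.

```bash
python3 -m pendant '[{"dx":-1.3,"dy":0,"dz":0,"twist":0},{"dx":-3,"dy":0,"dz":0,"twist":0},{"dx":-6,"dy":0,"dz":-3,"twist":0},{"dx":-9,"dy":1,"dz":-7,"twist":0},{"dx":-9,"dy":6,"dz":-10,"twist":0},{"dx":-9,"dy":11,"dz":-11,"twist":0},{"dx":-9,"dy":16,"dz":-11,"twist":0},{"dx":-9,"dy":21,"dz":-11,"twist":0},{"dx":-9,"dy":21,"dz":-11,"twist":0}]'
python3 - <<'E'
from h import *
c=cam('top')
cv2.imwrite('pics/t8.png',cv2.resize(c['img'][140:235,290:415,::-1],None,fx=6,fy=6,interpolation=cv2.INTER_CUBIC))
E
```

```text
time: 22.98
eef_pos: [0.4444, -0.302, 0.2194]
tcp_rot: [0.997, -0.082, 0.001, 0.001]
contact_force: [1.1, 0.2, -0.3]
opening: -0.002
finger_force: 0.0
```

View pics/t8.png

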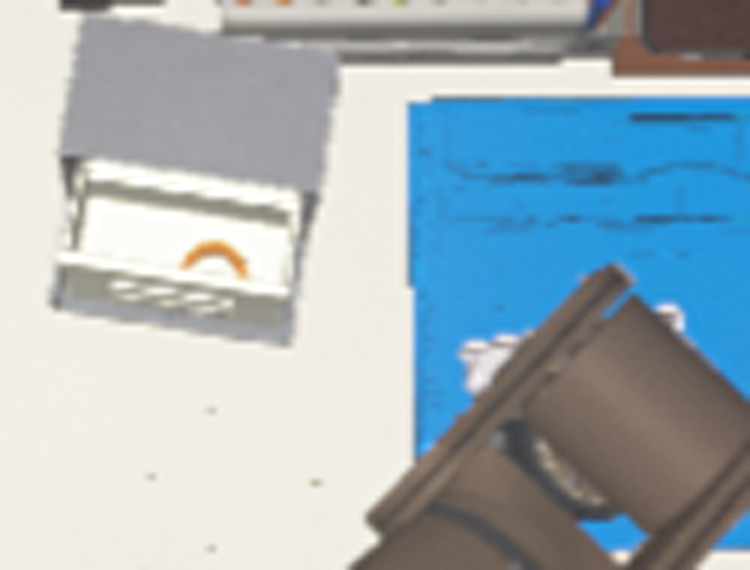

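The bin is home, with its rim at (60,258) to (292,292) exactly as at the start, and the tape is in the trough. The robot is clear of everything, so I'll hand in.

```bash
python3 -c "
from plant import ctrl
print(ctrl.sign_off())"
```

```text
the job is handed in; nothing more can be done
None
```

The job is handed in with no verdict returned: the heat sink stands fins up in the middle of the tray (I re-gripped it once by accident and set it down again), the bin is fully home with the tape still in its trough, and the arm went nowhere near the screw box or the flux bottle.

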